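Clip the pivot pin of a rocker pedal

TASK

Push the rocker pedal's pivot pin fully home by its head, then take the spring clip from its slotted holder by its tab and press it from above, square to the pin, into the groove at the pin's far end until it snaps fully home. Find the groove gently, with light touches, and never force the clip; let go of it at the end and leave everything else on the bench undisturbed.

Things in the scene. Friction and masses are not known exactly. Their poses are not given: they have to be found in the camera images.
- pedal: rocker pedal, bolted down: grey base 180 (x) x 90 (y) x 34 mm high, two aluminium lugs on it (outer faces at y = +40 and -40, rounded tops at z = 77 mm) and a rubber-topped treadle between them (within 28 mm of the middle, top at z about 75, up to 82 at one end). Origin: centre of the underside; z up. The pivot pin runs along y with its axis at x = 0, z = 62 mm.
- pin (a joint): travel of the steel pivot pin through the lugs, m. It grows as the pin is pushed by its head towards the pedal's -y side; 0.024 = fully home, the head against the +y lug. Friction holds it where it is; it takes about 6 N to slide and stops hard when home.
- pin_head (a point): centre of the outer face of the pin's head, a disc 24 mm across and 6 mm thick at the pedal's +y end of the pin; moves with the pin; axes parallel to the pedal's.
- pin_groove (a point): point on the pin's axis where the middle of the groove nominally is, 102 mm from the head's outer face; moves with the pin; axes as the pedal's (y along the pin). With the pin home it is 16 mm outside the -y lug. Cutting varies: the groove's true middle lies up to 6.5 mm either way along the pin from here and must be found by eye or feel. Groove: 9.5 mm wide, 11 mm diameter.
- pin_end (a point): nominal end of the pin, on its axis, 12 mm beyond pin_groove. The pin is 16 mm thick, also in the 7 mm collar between groove and end. Set down lightly on the 16 mm part, the clip's origin rests 12 to 13 mm above the pin's axis; over the groove it drops 3 mm lower. The jaws cannot spread over the 16 mm part, and jam if pushed off-centre across the pin.
- rack: black slotted holder, fixed, 90 (x) x 50 (y) x 26 mm high; its slot runs along x, 66 mm long, 10 mm wide, 14 mm deep (floor at z = 12). The clip stands in the slot, jaws down, anywhere along it. Origin: centre of the underside.
- clip: loose plain steel spring clip, an inverted U with a tall flat tab on top, 8 mm thick (its y), 24 mm wide (x). Origin: centre of its bore; z up, opening towards -z. Crown underside 5.5 mm above the origin; two sprung jaws end 7 mm below it in rounded lips 7.6 mm apart. Home on the pin, the origin is on the pin's axis, the clip's y along the pin (either way round).
- clip_tab (a point): middle of the clip's tab, 30 mm above the clip's origin. The tab is 20 mm wide, from 11 to 50 mm above the origin: grip it across its 8 mm thickness, fingertips at least 20 mm above the origin. Pushed down over the groove it takes 8 to 14 N; then the lips snap under the pin, the force drops and rises again as the crown lands. Over 30 N on the pin or pedal ruins it.
- tray: bystander: small grey tray of nuts, fixed, 110 x 80 x 25 mm; origin under its centre. Rack and tray stand either side of the pedal, either way round.
- bracket: bystander, loose: bent steel footswitch bracket, about 65 x 25 x 27 mm; leave it where it is. Origin: underside.
- pot: bystander, loose: cracked orange potentiometer, 17 mm across, 25 mm tall; leave it where it is. Origin: underside.
- iron_tip: bystander, loose: blackened copper soldering iron tip, 40 mm long, 7 mm thick, lying; leave it where it is. Origin: underside.
- battery_door: bystander, loose: chipped red plastic battery door, 58 x 32 x 7 mm, lying flat; leave it where it is. Origin: underside.
- knob_cap: bystander, loose: black plastic control knob, 22 mm across, 14 mm tall; leave it where it is. Origin: underside.
- driver: bystander, loose: screwdriver, 170 mm long, lying; leave it where it is. Origin: underside.
Mind the look-alikes: they are no part of the job. What is shaped like the pedal but blue is not meant.

How it is judged:
By the outcome, as a careful person would: the job done as asked, in the order asked, and still so for the second after the job is handed in, with the robot touching nothing.
It also fails if it takes over 72 s, if anything falls off the work surface, if the arm or the gripper's body presses on something with over 40 N, if the wrist force passes 120 N, or if a joint passes its speed limit or range.

ROBOT

A 6-joint arm with a two-finger parallel gripper is mounted at the origin on the work surface. World frame = base frame: x ahead of the robot, y to its left, z up, the work surface at z = 0. Lengths are in m, angles in rad, forces in N, time in s.
With the tool pointing down it reaches from about 0.3 to 0.775 m from the base axis. Payload 14.6 kg.
Tool frame: the origin (TCP) lies at the very end of the fingers, on their centre line; the grasp point (between the pads) lies 19 mm behind it; z points along the fingers, y is the line along which they close (so a half turn about z gives the same grasp; the last joint's range is limited). The gripper opens to 94 mm and grips with 3 to 60 N. Pads are 16 mm wide; open, the fingers measure 119 mm over their backs; the gripper's body (75 mm by 177 mm) begins 78 mm behind the grasp point.
Start: joints at [1.197, 0.3, 1.521, -0, 1.321, -0.067], TCP at [0.166, 0.524, 0.205] pointing down, gripper open.
Joint ranges: [-3.03, 3.03], [-0.79, 2.21], [0.23, 2.52], [-1.04, 4.18], [0, 3.07], [-2.55, 2.55]. Speed limits (rad/s): [2.22, 2.22, 2.57, 3.14, 3.14, 3.14].

INTERFACE

Orientations are given as [roll, pitch, yaw] about the fixed x, y, z axes, in that order (R = Rz(yaw) Ry(pitch) Rx(roll)).
In Python, from station import ctrl, cams gives the robot as it stands. The module is installed in compiled form; this text tells all that it offers.
- The arm moves only by the tool arm_command, never from a script. Its argument "plan" is a list that holds one entry, the list of rows, each a list of 7 numbers: the shift along the tool's x, y, z in shares of 75 cm (1.0 is 75 cm), then the turn, a rotation vector about the tool's x, y, z in parts of the range, where 1.0 means 4 rad, then the closure, from -1 (fully open) to 1 (shut). A call has 1 to 12 rows; each row is the pose to reach, as a shift and turn from the pose commanded when the call began, along the tool's axes at that moment; what a row does not reach only later rows make up. A row lasts 1/10 s, in which the tool goes at most 50 mm and 8.59 degrees, less where a joint would pass 70% of its speed; a pose out of reach is approached as far as the arm can. A call with a gripper value outside its range is refused whole. The fingers move at their own pace and stop on an object; "squeeze" is the grip in N (left out, the last holds). Time passes only in rows, so rows that repeat a pose let the fingers close. It gives the time, the measured TCP pose, the force, the opening and the grip force at its end, in the units of the state.
- ctrl.get_obs(): the state, without advancing time (a new reading comes with each control period).
- cams.camera(name): name is "side" or "top" or "wrist"; returns (picture, depth): 480x640x3 uint8, blue, green, red; 480x640 float32, m along the optical axis (not along the pixel's ray), 0 where there is no reading.
- cams.camera_info(name): a dict with "fx", "fy", "cx", "cy" (pixels), "world_to_cam" (4x4, takes a point from world to camera coordinates). Camera axes: x right, y down, z forward; pixel columns grow to the right and rows downward; lengths in m; the calibration is good to about 2 mm. A picture is of the moment at which its call begins: read the wrist's pose just before it. camera_info takes no time and is no camera call; for the wrist camera it gives the pose at the moment of the call.
- ctrl.hand_in(): hands the job in; it is judged then, once.
The state is a dict: "time_s": time; "qpos": joint angles; "joint_vel": joint speeds; "tau": joint torques, N m; "ee_pos": TCP position; "eef_rot": TCP orientation; "force": force on the tool from outside, world axes, zero at the start; "moment": the same for the moment, N m; "grip_width": finger opening in m; "grip_force": force on a finger pad.
Only numpy, scipy, OpenCV 4.12 (cv2) and the standard library are available. Lean on these libraries where they do the work, as an engineer would, in place of code of your own. Each camera call takes 0.05 s, during which the arm holds its last target. There are 200 camera calls.

## Working session

There is one attempt and no reset: what is moved stays moved. The work goes in short steps, Python scripts to look and compute and a tool call to move; the robot and the scene stay as the last step left them, time stands still between calls to the robot, and variables do not carry over. Pictures are saved under pics/ and viewed, at most 10 in all, crops included, and the job is handed in when it is done.

Besides the shell and the picture viewer there is one more tool, called in YAML: its name, and indented under it one key for each argument. arm_command: Moves the arm, as the interface text tells. Its arguments: {"type":"object","properties":{"plan":{"type":"array"},"squeeze":{"type":"number"}},"required":["plan"]}

```bash
mkdir -p pics
cat > h.py <<'E'
import numpy as np, cv2
from station import ctrl, cams
def grab(n):
    im,d=cams.camera(n); ci=cams.camera_info(n); np.savez(f'{n}.npz',im=im,d=d,T=ci['world_to_cam'],k=[ci[a] for a in('fx','fy','cx','cy')]); return im,d,ci
def load(n):
    z=np.load(f'{n}.npz'); fx,fy,cx,cy=z['k']; return z['im'],z['d'],dict(fx=fx,fy=fy,cx=cx,cy=cy,world_to_cam=z['T'])
def ray(ci,u,v):
    T=np.linalg.inv(ci['world_to_cam']); r=T[:3,:3]@np.array([(u-ci['cx'])/ci['fx'],(v-ci['cy'])/ci['fy'],1]); return T[:3,3],r
def onz(ci,u,v,z):
    o,r=ray(ci,u,v); return o+r*(z-o[2])/r[2]
def proj(ci,p):
    c=ci['world_to_cam']@np.append(p,1); return np.array([ci['fx']*c[0]/c[2]+ci['cx'],ci['fy']*c[1]/c[2]+ci['cy']])
def cloud(d,ci):
    v,u=np.mgrid[:480,:640]; T=np.linalg.inv(ci['world_to_cam'])
    P=np.stack([(u-ci['cx'])/ci['fx']*d,(v-ci['cy'])/ci['fy']*d,d],-1); W=P@T[:3,:3].T+T[:3,3]; W[d<=0]=np.nan; return W
E
python3 - <<'E'
from h import *
np.set_printoptions(precision=4,suppress=True)
for n in('top','side'):
    im,d,ci=grab(n); cv2.imwrite(f'pics/{n}0.png',im); print(n,ci['fx'],np.linalg.inv(ci['world_to_cam'])[:3])
o=ctrl.get_obs(); print(o)
E
```

```text
top 474.6574617105442 [[ 0.0259 -0.9861  0.1639  0.3884]
 [-0.9989 -0.0319 -0.0341  0.066 ]
 [ 0.0389 -0.1628 -0.9859  0.9961]]
side 572.8792795059509 [[-0.9537 -0.1398  0.2665  0.2315]
 [-0.3003  0.4982 -0.8134  1.1102]
 [-0.0191 -0.8558 -0.517   0.7256]]
{'time_s': 0.1, 'qpos': array([ 1.1974,  0.3004,  1.5215, -0.    ,  1.3207, -0.0666]), 'joint_vel': array([-0.0017, -0.0033, -0.0036, -0.0001, -0.001 ,  0.0012]), 'tau': array([  0.0016, -53.2647, -35.3281,   0.0709,   0.0236,  -0.0001]), 'ee_pos': array([0.166 , 0.5241, 0.2049]), 'eef_rot': array([-3.1405, -0.0001,  2.8348]), 'force': array([-0.2024,  0.6688,  0.2462]), 'moment': array([-0.0451, -0.0252, -0.0309]), 'grip_force': 0.0, 'grip_width': 0.09377221179168814}
```

View pics/top0.png

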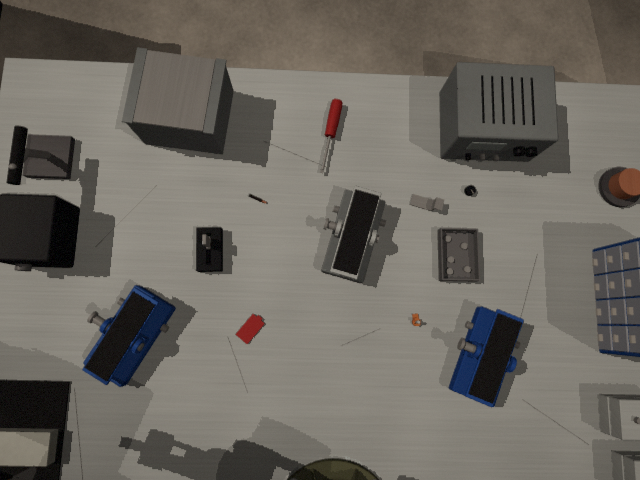

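View pics/side0.png

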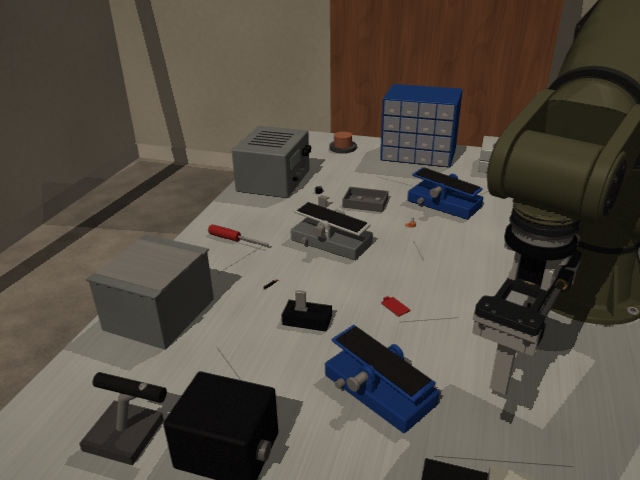

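The top view shows the grey pedal at (352,233), the black rack with the clip at (209,250), and the tray at (459,255). The blue look-alikes at (130,335) and (487,355) don't count because the job's pedal is grey. I'll confirm with an enlarged crop.

Run:
```python
from h import *
np.set_printoptions(precision=4,suppress=True)
t,d,ci=load('top'); s,ds,cs=load('side')
f=lambda im,u,v,w,h,W,H:cv2.resize(im[v:v+h,u:u+w],(W,H),interpolation=cv2.INTER_CUBIC)
a=f(t,310,180,80,110,400,550); b=f(s,280,190,100,75,400,300); c=f(s,270,270,80,50,400,250)
cv2.imwrite('pics/crop1.png',np.hstack([a,np.vstack([b,c])]))
W=cloud(d,ci); np.save('Wt.npy',W)
for box,nm in(((310,180,390,290),'pedal'),((190,220,228,275),'rack')):
    u0,v0,u1,v1=box; P=W[v0:v1,u0:u1].reshape(-1,3)
    for lo,hi in((.02,.03),(.03,.038),(.04,.06),(.06,.09),(.09,.2)):
        m=(P[:,2]>lo)&(P[:,2]<hi); Q=P[m]
        if len(Q)>5:
            r=cv2.minAreaRect((Q[:,:2]*1000).astype(np.float32)); print(nm,lo,hi,len(Q),np.median(Q[:,2]),r)
```

```text
pedal 0.02 0.03 113 0.02696069917720678 ((556.6341552734375, -22.588897705078125), (113.34324645996094, 159.83013916015625), 70.12083435058594)
pedal 0.03 0.038 1065 0.034596541815437365 ((566.532470703125, -32.72222137451172), (108.45161437988281, 180.2688446044922), 74.59708404541016)
pedal 0.04 0.06 20 0.047584059275629476 ((580.8419799804688, -34.769474029541016), (78.11432647705078, 60.063079833984375), 75.30120086669922)
pedal 0.06 0.09 2815 0.0740769600741733 ((569.3291015625, -22.97124481201172), (111.72962951660156, 179.785888671875), 73.73047637939453)
rack 0.02 0.03 901 0.026482447425551614 ((530.8023071289062, 266.8497009277344), (90.0525131225586, 50.82062911987305), 3.4030349254608154)
rack 0.03 0.038 32 0.031055712583960504 ((531.3250122070312, 265.4739074707031), (86.16629791259766, 43.59904098510742), 8.382464408874512)
rack 0.04 0.06 24 0.052942408976341004 ((540.9224243164062, 264.24267578125), (5.3100385665893555, 18.781005859375), 74.37520599365234)
rack 0.06 0.09 52 0.06880840081265754 ((542.804443359375, 267.4648742675781), (19.803823471069336, 7.839459419250488), 3.413163900375366)
```

View pics/crop1.png

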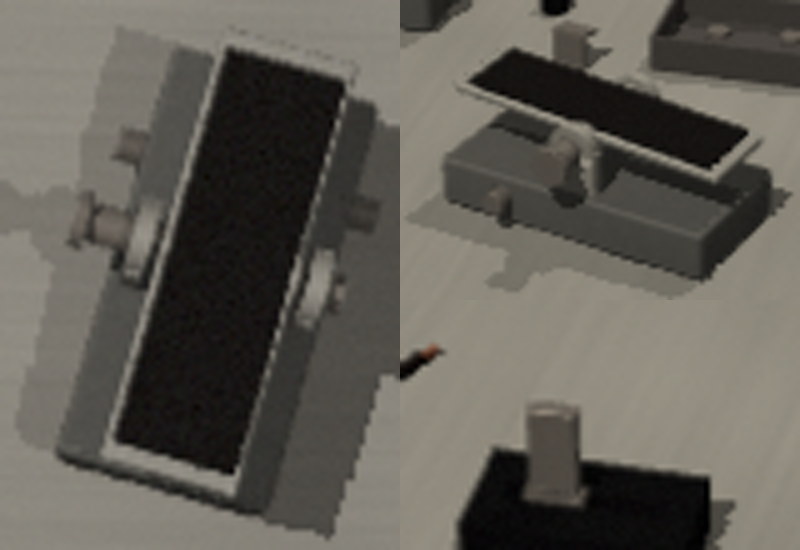

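The crop confirms it. The grey pedal's head is on the left, standing about 25 mm out at (330,224). The pin's far end pokes out on the right at (378,237). The clip tab stands in the black rack at about (207,240), top at z = 69 mm, as it should be. Next I'll fit the pedal frame.

Run:
```python
from h import *
np.set_printoptions(precision=1,suppress=True,linewidth=200)
W=np.load('Wt.npy'); t,d,ci=load('top'); P=W[180:290,310:390].reshape(-1,3); C=t[180:290,310:390].reshape(-1,3).max(1)
# base edges: use z 30..38 points; angle from treadle dark rubber
rub=(C<45)&(P[:,2]>.06); print('rubber',rub.sum(),cv2.minAreaRect((P[rub,:2]*1000).astype(np.float32)))
for z0 in(.0345,):
  m=abs(P[:,2]-z0)<.004; 
  for yaw in (-15.5,-16,-16.5,-17):
    a=np.radians(yaw); X=np.array([np.cos(a),np.sin(a)]);Y=np.array([-np.sin(a),np.cos(a)])
    q=np.c_[P[m,:2]@X,P[m,:2]@Y]*1000; 
    print(yaw,'base ext',[np.percentile(q[:,i],p) for i in(0,1) for p in(.5,2,98,99.5)])
a=np.radians(-16.3); X=np.array([np.cos(a),np.sin(a)]);Y=np.array([-np.sin(a),np.cos(a)])
m=P[:,2]>.045; q=np.c_[P[:,:2]@X,P[:,:2]@Y,P[:,2]]*1000
yb=q[m,1]; 
for y in np.arange(np.floor(yb.min()),yb.max(),3):
    s=q[m&(q[:,1]>=y)&(q[:,1]<y+3)]
    print(y,len(s),'x',s[:,0].min(),s[:,0].max(),'z',s[:,2].min(),s[:,2].max(), 'x@top',s[s[:,2].argmax(),0])
```

```text
rubber 1987 ((565.8834838867188, -32.04835510253906), (61.18599319458008, 162.45767211914062), 76.07563781738281)
-15.5 base ext [np.float64(465.57109908344904), np.float64(466.5550726840317), np.float64(640.138485332688), np.float64(643.5628329742167), np.float64(76.61050367415092), np.float64(77.57611125689691), np.float64(166.1780256816135), np.float64(167.19516082759054)]
-16 base ext [np.float64(464.3079693763709), np.float64(465.4504757048715), np.float64(639.0368852905641), np.float64(642.2689178921772), np.float64(80.94050170954762), np.float64(82.08677692325051), np.float64(171.4189555411734), np.float64(172.58365776281892)]
-16.5 base ext [np.float64(463.06831257503364), np.float64(464.40254279682847), np.float64(637.7538875821648), np.float64(641.0423297228406), np.float64(85.22996405621885), np.float64(86.46434061554743), np.float64(176.60101203694865), np.float64(177.86865179073828)]
-17 base ext [np.float64(461.70835831393833), np.float64(463.18393452065567), np.float64(636.5841003953157), np.float64(639.9358051778222), np.float64(89.40155374178471), np.float64(90.80314
[... 3518 characters left out ...]
03043985 72.32560642914943 x@top 553.6201910728885
177.0 12 x 544.3794552074843 557.6042688582435 z 66.50058907431755 74.14873970813862 x@top 554.5355017752504
180.0 13 x 544.2681889762052 559.2314458575963 z 65.04959439569313 71.19456543333702 x@top 553.303594813947
183.0 10 x 544.2681781879171 558.2780253327687 z 61.969344959557304 72.37521752514675 x@top 552.4260600819978
186.0 14 x 540.0035624404157 557.5084649226857 z 64.14285115192497 77.18069730007915 x@top 550.1551352499188
189.0 19 x 539.9825617507296 562.6440641777871 z 67.2176465069878 76.4763217229596 x@top 547.76133930375
192.0 10 x 540.7694329769175 560.9348776294521 z 63.75836830864379 75.67136003755981 x@top 551.1611671928749
```

Careful with the scale: shifts go in shares of 75 cm and turns go in shares of 4 rad. That gives: -544 mm is -0.7253, -297 mm is -0.396, -0.057 rad is -0.0143.

arm_command:
  plan:
    - [[-0.36,-0.2,0,0,0,-0.0075,1],[-0.36,-0.2,0,0,0,-0.0075,1],[-0.36,-0.2,0,0,0,-0.0075,1],[-0.7253,-0.396,0,0,0,-0.0143,1],[-0.7253,-0.396,0,0,0,-0.0143,1],[-0.7253,-0.396,0,0,0,-0.0143,1],[-0.7253,-0.396,0,0,0,-0.0143,1],[-0.7253,-0.396,0,0,0,-0.0143,1],[-0.7253,-0.396,0,0,0,-0.0143,1],[-0.7253,-0.396,0,0,0,-0.0143,1],[-0.7253,-0.396,0,0,0,-0.0143,1],[-0.7253,-0.396,0,0,0,-0.0143,1]]

```text
time_s: 1.3
ee_pos: [0.5823, 0.0893, 0.2052]
eef_rot: [-3.142, -0.0, 2.892]
force: [0.6, -0.3, 0.3]
grip_width: 0.0023
grip_force: 0.0
```

arm_command:
  plan:
    - [[0,0,0,0,0,0,1],[0,0,0,0,0,0,1],[0,0,0,0,0,0,1]]

```text
time_s: 1.6
ee_pos: [0.5807, 0.0919, 0.2053]
eef_rot: [-3.142, -0.001, 2.893]
force: [0.2, 0.6, 0.2]
grip_width: 0.0003
grip_force: 0.0
```

Run:
```python
from h import *
np.set_printoptions(precision=4,suppress=True)
o=ctrl.get_obs(); im,d,ci=grab('wrist'); cv2.imwrite('pics/w1.png',im); print(o['ee_pos'],o['eef_rot'],o['grip_width'],o['force']);print(np.linalg.inv(ci['world_to_cam'])[:3],ci['fx'])
W=cloud(d,ci); np.save('Ww.npy',W)
```

```text
[0.5807 0.0919 0.2053] [-3.1416 -0.0006  2.8925] 0.0003075565255738277 [0.1748 0.6103 0.156 ]
[[ 0.2465  0.9332  0.2616  0.5049]
 [ 0.9692 -0.2372 -0.0671  0.1108]
 [-0.0005  0.2701 -0.9628  0.3844]] 426.37194089340557
```

View pics/w1.png

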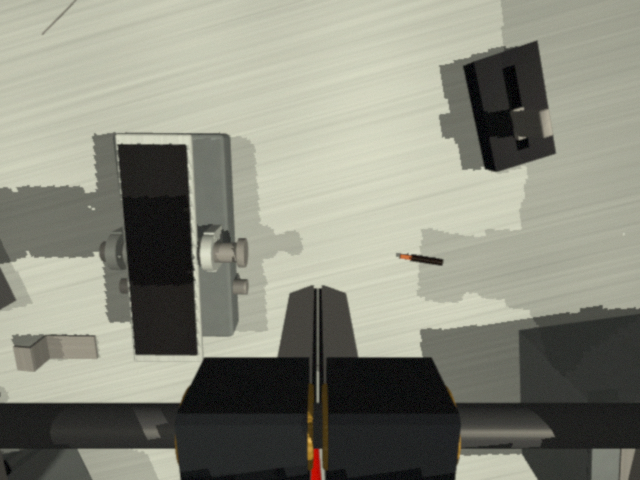

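The wrist view shows the head at (243,251), the +y lug at (212,248), the far lug at (115,250) and the peg on the base at (240,286). I'll fit the pin from this view.

Run:
```python
from h import *
np.set_printoptions(precision=1,suppress=True,linewidth=200)
im,d,ci=load('wrist'); W=np.load('Ww.npy')*1000
a=np.radians(-14.3); R=np.array([[np.cos(a),np.sin(a)],[-np.sin(a),np.cos(a)]])
# base edge fits (+y edge) & treadle long edges via rubber
P=W[120:365,90:260].reshape(-1,3); C=im[120:365,90:260].reshape(-1,3).max(1)
rub=(C<60)&(P[:,2]>55); print('rub',rub.sum(),cv2.minAreaRect(P[rub,:2].astype(np.float32)))
b=abs(P[:,2]-34)<2.5; print('base',b.sum(),cv2.minAreaRect(P[b,:2].astype(np.float32)))
q=np.c_[P[:,:2]@R.T,P[:,2]]
b=b&(q[:,1]>0); 
e=[]
for x in range(475,640,6):
    s=q[b&(abs(q[:,0]-x)<3)]; 
    if len(s)>5: e.append((x,s[:,1].max()))
e=np.array(e);print('edge',e.T, np.degrees(np.arctan(np.polyfit(e[:,0],e[:,1],1)[0])))
for y in range(74,206,3):
    s=q[(abs(q[:,1]-y)<1.5)&(q[:,2]>45)]
    if len(s)>3 and not 104<y<152: print(y,len(s),'x',s[:,0].min(),s[:,0].max(),'z',s[:,2].min(),s[:,2].max())
pg=W[280:292,235:247].reshape(-1,3); print('peg',np.nanmedian(pg,0), np.nanmax(pg[:,2]))
```

```text
rub 13774 ((578.3905639648438, 10.105117797851562), (133.82896423339844, 163.27305603027344), 74.50691223144531)
base 5176 ((568.412109375, -29.631004333496094), (89.18889617919922, 179.5037841796875), 75.42657470703125)
edge [[475.  481.  487.  493.  499.  505.  511.  517.  523.  529.  535.  541.  547.  553.  559.  577.  583.  589.  595.  601.  607.  613.  619.  625.  631.  637. ]
 [156.1 156.5 156.4 156.  156.4 156.  156.5 156.  156.4 156.1 155.8 156.3 156.  155.7 155.5 155.3 155.5 155.4 156.  155.4 156.  155.1 155.  155.5 155.7 155.6]] -0.3642289485155747
74 166 x 541.6974348114077 573.7620965502459 z 46.46665872521949 77.79159703488564
77 162 x 541.9194415990017 573.9582058750004 z 56.29435255231219 77.88527122277777
80 273 x 542.1042435916817 573.6627146941662 z 59.216000178375694 78.51748033695888
83 214 x 469.8271658742262 645.702113845413 z 62.7714759057193 77.34321875398514
86 490 x 468.36390057449324 646.9926665448576 z 63.08724383938702 80.88377997836128
89 898 x 468.3646387365123 647.1167994834909 z 63.06072806439417 80.69657871647034
92 903 x 468.3555022360546 646.968930
[... 469 characters left out ...]
 83 x 550.175696036963 566.0980005545587 z 60.52531257798122 71.32242608037632
158 82 x 550.5872418716764 565.9624853493553 z 59.73583760941431 70.8090582710178
161 81 x 550.4787445746914 566.2041542051704 z 60.45382902228169 71.10470155906768
164 83 x 550.3775344865437 565.765265422007 z 59.71110290335913 71.06180544143321
167 75 x 550.6144481532405 565.8225367831752 z 62.53427914736426 70.8302878919314
170 78 x 546.958963032359 569.0925619656805 z 62.22444572361668 74.88698631268359
173 117 x 546.4809784152452 569.0935417608134 z 62.72907477853384 75.24982859727646
176 145 x 547.0209363922312 569.8221692274244 z 50.51193548538874 74.64151895120285
peg [622.5   9.3  25.9] 28.695610678084794
```

To row units: 155 mm is 0.2067, 145 mm is 0.1933, 0.006 rad is 0.0015.

arm_command:
  plan:
    - [[-0.0249,-0.0267,0.0667,0,0,0.0015,1],[-0.0249,-0.036,0.1333,0,0,0.0015,1],[-0.0249,-0.036,0.1933,0,0,0.0015,1],[-0.0249,-0.036,0.2067,0,0,0.0015,1],[-0.0249,-0.036,0.2067,0,0,0.0015,1],[-0.0249,-0.0427,0.2067,0,0,0.0015,1],[-0.0249,-0.0453,0.2067,0,0,0.0015,1],[-0.0249,-0.048,0.2067,0,0,0.0015,1]]

```text
time_s: 2.45
ee_pos: [0.5913, 0.0516, 0.0524]
eef_rot: [3.141, 0.003, 2.886]
force: [-0.6, -0.5, 0.2]
grip_width: 0.0004
grip_force: 0.0
```

To row units: -10 mm is -0.0133, -9 mm is -0.012.

arm_command:
  plan:
    - [[0,-0.002,0.0027,0,0,0,1],[0,-0.004,0.0027,0,0,0,1],[0,-0.006,0.0027,0,0,0,1],[0,-0.008,0.0027,0,0,0,1],[0,-0.01,0.0027,0,0,0,1],[0,-0.012,0.0027,0,0,0,1],[0,-0.0133,0.0027,0,0,0,1]]

```text
time_s: 3.15
ee_pos: [0.5881, 0.0425, 0.0485]
eef_rot: [3.14, 0.0, 2.886]
force: [1.5, 5.7, -0.7]
grip_width: 0.0004
grip_force: 3.0
```

To row units: -10 mm is -0.0133, -8 mm is -0.0107.

arm_command:
  plan:
    - [[0,-0.0027,0,0,0,0,1],[0,-0.0053,0,0,0,0,1],[0,-0.008,0,0,0,0,1],[0,-0.0107,0,0,0,0,1],[0,-0.0133,0,0,0,0,1],[0,-0.0133,0,0,0,0,1]]

```text
time_s: 3.75
ee_pos: [0.5855, 0.0327, 0.0485]
eef_rot: [3.141, 0.0, 2.886]
force: [0.6, 4.5, -0.7]
grip_width: 0.0006
grip_force: 2.1
```

To row units: -4.5 mm is -0.006, -4 mm is -0.0053.

arm_command:
  plan:
    - [[0,-0.0013,0,0,0,0,1],[0,-0.0027,0,0,0,0,1],[0,-0.004,0,0,0,0,1],[0,-0.0053,0,0,0,0,1],[0,-0.006,0,0,0,0,1]]

```text
time_s: 4.25
ee_pos: [0.5845, 0.0285, 0.0485]
eef_rot: [3.141, 0.0, 2.886]
force: [1.7, 6.4, 0.0]
grip_width: 0.0006
grip_force: 3.0
```

To row units: -1.5 mm is -0.002, -1 mm is -0.0013.

arm_command:
  plan:
    - [[0,-0.0007,0,0,0,0,1],[0,-0.0013,0,0,0,0,1],[0,-0.002,0,0,0,0,1]]

```text
time_s: 4.55
ee_pos: [0.584, 0.0271, 0.0485]
eef_rot: [3.141, 0.0, 2.886]
force: [0.6, 5.2, -0.9]
grip_width: 0.0009
grip_force: 3.0
```

To row units: -1.3 mm is -0.0017, -1 mm is -0.0013.

arm_command:
  plan:
    - [[0,-0.0007,0,0,0,0,1],[0,-0.0013,0,0,0,0,1],[0,-0.0017,0,0,0,0,1]]

```text
time_s: 4.85
ee_pos: [0.5839, 0.0265, 0.0485]
eef_rot: [3.14, 0.0, 2.886]
force: [2.5, 12.6, -1.9]
grip_width: 0.0004
grip_force: 6.2
```

To row units: -1 mm is -0.0013, -0.5 mm is -0.0007.

arm_command:
  plan:
    - [[0,-0.0007,0,0,0,0,1],[0,-0.0013,0,0,0,0,1]]

```text
time_s: 5.05
ee_pos: [0.5839, 0.0264, 0.0486]
eef_rot: [3.138, 0.001, 2.886]
force: [5.5, 19.6, -2.4]
grip_width: 0.0004
grip_force: 10.2
```

The pin is home: the force jumped to 20 N with no further travel. The tool sits at pedal y = 58, which is 46 plus the finger's half thickness. Now back off and go over the rack.

To row units: 225 mm is 0.3, -150 mm is -0.2, -0.315 rad is -0.0788.

arm_command:
  plan:
    - [[0,0.0267,0,0,0,0,1],[0,0.0467,-0.0533,0,0,0,0.3],[0,0.08,-0.1067,0,0,0,0],[0.04,0.12,-0.1733,0,0,-0.025,0],[0.0667,0.1733,-0.2,0,0,-0.05,0],[0.0933,0.2267,-0.2,0,0,-0.0788,0],[0.1347,0.2733,-0.2,0,0,-0.0788,0],[0.1347,0.3,-0.2,0,0,-0.0788,0],[0.1347,0.3,-0.2,0,0,-0.0788,0],[0.1347,0.3,-0.2,0,0,-0.0788,0],[0.1347,0.3,-0.2,0,0,-0.0788,0]]

```text
time_s: 6.15
ee_pos: [0.5428, 0.2663, 0.1983]
eef_rot: [-3.141, -0.0, -3.084]
force: [1.1, -0.3, 0.0]
grip_width: 0.0469
grip_force: 0.0
```

Run:
```python
from h import *
np.set_printoptions(precision=4,suppress=True)
o=ctrl.get_obs(); im,d,ci=grab('wrist'); cv2.imwrite('pics/w2.png',im); print(o['time_s'],o['ee_pos'],o['eef_rot'],o['grip_width'],o['force'])
W=cloud(d,ci)*1000; np.save('Ww.npy',W)
p=proj(ci,[.5428,.2675,.069]);print(p)
m=(W[...,2]>55)&(W[...,2]<75)&(np.hypot(W[...,0]-543,W[...,1]-267)<25); print(m.sum(),np.median(W[m],0),cv2.minAreaRect(W[m][:,:2].astype(np.float32)))
m=(abs(W[...,2]-67.5)<3)&(np.hypot(W[...,0]-543,W[...,1]-267)<25); print(m.sum(),np.median(W[m],0),cv2.minAreaRect(W[m][:,:2].astype(np.float32)))
```

```text
6.15 [0.5428 0.2663 0.1983] [-3.1413 -0.0003 -3.0837] 0.046910370298423966 [ 1.0913 -0.2789  0.0398]
[320.4371 233.8298]
290 [542.0949 268.2792  68.5629] ((543.4396362304688, 268.3408203125), (19.936094284057617, 6.900394916534424), 2.8859951496124268)
265 [542.8022 268.3156  68.6655] ((543.473388671875, 268.35443115234375), (19.852115631103516, 6.765797138214111), 3.2910428047180176)
```

View pics/w2.png

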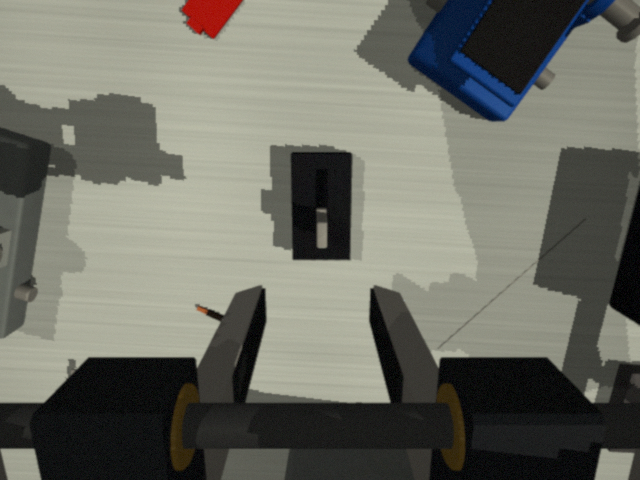

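The picture shows the clip tab at (322,228) midway between the fingers, standing in the slot. The tab is at (543.2, 268.2), so I'll go down and grip it.

To row units: 155 mm is 0.2067, 1.5 mm is 0.002.

arm_command:
  plan:
    - [[0,0.002,0.0533,0,0,0,0],[0,0.002,0.1133,0,0,0,0],[0,0.002,0.1667,0,0,0,0],[0,0.002,0.1933,0,0,0,0],[0,0.002,0.2067,0,0,0,0],[0,0.002,0.2067,0,0,0,0],[0,0.002,0.2067,0,0,0,0.8],[0,0.002,0.2067,0,0,0,1],[0,0.002,0.2067,0,0,0,1],[0,0.002,0.2067,0,0,0,1],[0,0.002,0.2067,0,0,0,1],[0,0.002,0.2067,0,0,0,1]]
  squeeze: 40

```text
time_s: 7.4
ee_pos: [0.5425, 0.2691, 0.0437]
eef_rot: [3.141, 0.0, -3.082]
force: [-0.2, 0.0, 1.8]
grip_width: 0.0078
grip_force: 40.0
```

To row units: -353 mm is -0.4707, -130 mm is -0.1733, 0.314 rad is 0.0785.

arm_command:
  plan:
    - [[0,0,-0.04,0,0,0,1],[0,0,-0.0933,0,0,0,1],[0,-0.0133,-0.1467,0,0,0,1],[0,-0.0667,-0.1733,0,0,0.0125,1],[0.0027,-0.1267,-0.1733,0,0,0.025,1],[0.0053,-0.1867,-0.1733,0,0,0.05,1],[0.008,-0.2467,-0.1733,0,0,0.0785,1],[0.0107,-0.3067,-0.1733,0,0,0.0785,1],[0.0123,-0.3667,-0.1733,0,0,0.0785,1],[0.0123,-0.42,-0.1733,0,0,0.0785,1],[0.0123,-0.4707,-0.1733,0,0,0.0785,1],[0.0123,-0.4707,-0.1733,0,0,0.0785,1]]

```text
time_s: 8.6
ee_pos: [0.554, -0.0877, 0.1733]
eef_rot: [-3.141, 0.0, 2.883]
force: [0.6, 0.8, -0.5]
grip_width: 0.0073
grip_force: 40.0
```

arm_command:
  plan:
    - [[0,0,0,0,0,0,1],[0,0,0,0,0,0,1],[0,0,0,0,0,0,1],[0,0,0,0,0,0,1]]

```text
time_s: 9.0
ee_pos: [0.5542, -0.0831, 0.1735]
eef_rot: [3.142, 0.0, 2.888]
force: [0.6, 0.1, -0.1]
grip_width: 0.0076
grip_force: 40.0
```

Run:
```python
from h import *
np.set_printoptions(precision=4,suppress=True)
o=ctrl.get_obs(); im,d,ci=grab('wrist'); print(o['time_s'],o['ee_pos'],o['eef_rot'],o['grip_width'],o['force'],o['moment'])
W=cloud(d,ci)*1000; np.save('Ww.npy',W)
p=proj(ci,[.5543,-.0838,.062]);print(p); u,v=p.astype(int)
cv2.imwrite('pics/w3.png',np.hstack([cv2.resize(im,(400,300)),cv2.resize(im[v-40:v+35,u-50:u+50],(400,300),interpolation=cv2.INTER_CUBIC)]))
```

```text
9.0 [ 0.5542 -0.0831  0.1735] [3.1416 0.0001 2.8881] 0.007622793844997713 [ 0.5882  0.1081 -0.1333] [-0.0099 -0.0158  0.0137]
[317.7028 239.9578]
```

View pics/w3.png

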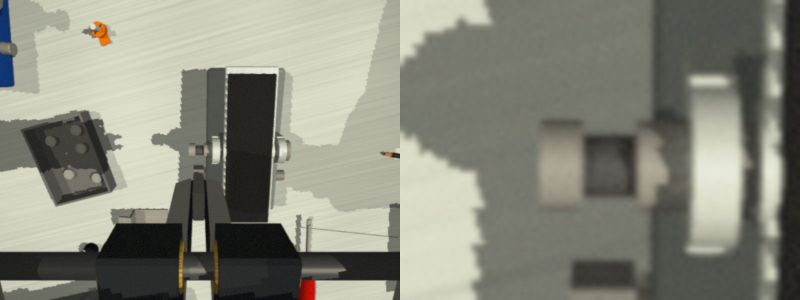

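The picture shows the far end of the pin clearly. In the enlarged half the collar spans about 540–583, the groove 583–636 and the lug face is at about 690, with the pin rows at 120–208. That puts the groove at about (320,240) in the full picture, slightly lug-side of nominal. I'll measure it.

Run:
```python
from h import *
np.set_printoptions(precision=1,suppress=True,linewidth=220)
im,d,ci=load('wrist'); W=np.load('Ww.npy')
g=im.mean(2); print('u300..',g[232:249,296:346].mean(0))
a=np.radians(-14.6); R=np.array([[np.cos(a),np.sin(a)],[-np.sin(a),np.cos(a)]]); C=np.array([568.4,-29.6])
Q=np.concatenate([(W[...,:2]-C)@R.T,W[...,2:]],-1)
tcp=(R@(np.array([554.2,-83.1])-C)); print('tcp',tcp)
print('axis y via plane', [(u,(R@(onz(ci,u,240,.0665)[:2]*1000-C))) for u in(302,313,320,326,332)])
s=Q[215:262,300:330].reshape(-1,3)
for y in np.arange(-76,-40,2):
    t=s[(abs(s[:,1]-y)<1)&(s[:,2]>55)&(s[:,2]<76)]
    if len(t)>3: print(y,len(t),'x',t[:,0].min(),t[:,0].max(),'ztop',np.percentile(t[:,2],95))
t=Q[225:330,290:345].reshape(-1,3); t=t[(t[:,2]>110)&(abs(t[:,1]-tcp[1])<8)]
print(len(t)); 
for z in range(130,180,5):
    k=t[abs(t[:,2]-z)<2.5]
    if len(k): print(z,len(k),k.min(0),k.max(0))
```

```text
u300.. [116.3 115.9 115.8 115.8 117.6 125.3 139.  146.7 146.  146.7 146.5 147.1 146.9 146.8 145.9 140.  118.6  86.4  73.1  74.5  77.6  79.1  79.3  80.5  79.3  77.4  72.8  65.9  59.8  75.9 111.8 139.4 146.9 146.6 141.  128.
 114.  101.7  91.1  88.7  90.3  93.4  99.2 122.3 171.4 208.7 216.6 216.8 216.8 217. ]
tcp [ -0.3 -55.4]
axis y via plane [(302, array([ -1.2, -66.9])), (313, array([ -1.2, -59.3])), (320, array([ -1.2, -54.4])), (326, array([ -1.2, -50.2])), (332, array([ -1.2, -46.1]))]
-66 66 x -7.962387849577034 7.04622128089035 ztop 70.1999459603675
-64 69 x -8.054324488054514 7.171667296557764 ztop 70.02057314804661
-62 67 x -8.164662753382373 7.227423873135414 ztop 70.03152635224862
-60 61 x -8.081250292861798 7.149576764626558 ztop 70.12572631210284
-58 44 x -5.360438856316212 4.121636834259929 ztop 67.63419601861493
-56 45 x -5.535894881681806 4.377808010719865 ztop 68.02574512994389
-54 41 x -5.32925237490389 4.605948092015798 ztop 67.75770776116002
-52 32 x -5.224157176122045 4.0649717557936205 ztop 68.10343429620215
-50 59 x -8.15636617573152 7.42075427541906 ztop 69.91964609396597
-48 46 x -7.887375819815892 7.203374778556637 ztop 70.10037669873816
2134
145 39 [ -9.8 -60.  143.5] [ -9.1 -52.3 147.4]
150 25 [ -9.9 -59.9 147.5] [ -9.  -52.3 150.1]
155 32 [-11.3 -59.8 154.2] [-10.3 -52.5 157.4]
160 120 [-11.3 -59.7 157.5] [ -8.3 -52.5 162.5]
165 62 [ -9.2 -60.1 162.7] [ -7.5 -52.2 167.4]
170 74 [ -9.4 -61.8 167.5] [ -6.9 -50.  172.4]
175 132 [ -9.5 -63.  172.5] [ -7.1 -47.5 177.5]
```

To row units: 72 mm is 0.096, 1.1 mm is 0.0015.

arm_command:
  plan:
    - [[0.0013,0.0015,0.04,0,0,0,1],[0.0013,0.0015,0.0733,0,0,0,1],[0.0013,0.0015,0.0907,0,0,0,1],[0.0013,0.0015,0.096,0,0,0,1],[0.0013,0.0015,0.096,0,0,0,1],[0.0013,0.0015,0.096,0,0,0,1]]

```text
time_s: 9.65
ee_pos: [0.5541, -0.0827, 0.1026]
eef_rot: [3.142, 0.002, 2.887]
force: [0.1, -0.6, 0.2]
grip_width: 0.0077
grip_force: 40.0
```

To row units: 2 mm is 0.0027, 1.5 mm is 0.002.

arm_command:
  plan:
    - [[0,0,0.0007,0,0,0,1],[0,0,0.0013,0,0,0,1],[0,0,0.002,0,0,0,1],[0,0,0.0027,0,0,0,1],[0,0,0.0027,0,0,0,1]]

```text
time_s: 10.15
ee_pos: [0.5535, -0.0826, 0.0994]
eef_rot: [-3.142, -0.0, 2.887]
force: [0.8, -0.7, -0.5]
grip_width: 0.0078
grip_force: 40.0
```

To row units: 0.9 mm is 0.0012, 0.6 mm is 0.0008.

arm_command:
  plan:
    - [[0,0.0005,0.0004,0,0,0,1],[0,0.0005,0.0008,0,0,0,1],[0,0.0005,0.0012,0,0,0,1],[0,0.0005,0.0012,0,0,0,1]]

```text
time_s: 10.55
ee_pos: [0.5536, -0.0822, 0.0985]
eef_rot: [-3.142, -0.0, 2.887]
force: [-0.6, 0.2, -0.1]
grip_width: 0.0075
grip_force: 40.0
```

To row units: 0.9 mm is 0.0012, 0.6 mm is 0.0008.

arm_command:
  plan:
    - [[0,0,0.0004,0,0,0,1],[0,0,0.0008,0,0,0,1],[0,0,0.0012,0,0,0,1],[0,0,0.0012,0,0,0,1]]

```text
time_s: 10.95
ee_pos: [0.5536, -0.0822, 0.0976]
eef_rot: [-3.142, -0.0, 2.887]
force: [-0.8, -1.4, -0.9]
grip_width: 0.0075
grip_force: 40.0
```

To row units: 0.9 mm is 0.0012, 0.6 mm is 0.0008.

arm_command:
  plan:
    - [[0,0,0.0004,0,0,0,1],[0,0,0.0008,0,0,0,1],[0,0,0.0012,0,0,0,1],[0,0,0.0012,0,0,0,1]]

```text
time_s: 11.35
ee_pos: [0.5535, -0.0822, 0.0967]
eef_rot: [3.142, -0.0, 2.887]
force: [-0.9, -0.3, -1.8]
grip_width: 0.0074
grip_force: 40.0
```

To row units: 0.6 mm is 0.0008, 0.3 mm is 0.0004.

arm_command:
  plan:
    - [[0,0,0.0004,0,0,0,1],[0,0,0.0008,0,0,0,1],[0,0,0.0008,0,0,0,1]]

```text
time_s: 11.65
ee_pos: [0.5535, -0.0822, 0.0961]
eef_rot: [-3.142, -0.0, 2.887]
force: [-0.2, -0.1, 0.5]
grip_width: 0.0076
grip_force: 40.0
```

To row units: 0.8 mm is 0.0011, 0.6 mm is 0.0008.

arm_command:
  plan:
    - [[0,0,0.0004,0,0,0,1],[0,0,0.0008,0,0,0,1],[0,0,0.0011,0,0,0,1],[0,0,0.0011,0,0,0,1]]

```text
time_s: 12.05
ee_pos: [0.5536, -0.0822, 0.0956]
eef_rot: [-3.142, 0.0, 2.887]
force: [-1.6, 0.7, 3.3]
grip_width: 0.0072
grip_force: 40.0
```

To row units: 0.6 mm is 0.0008, 0.3 mm is 0.0004.

arm_command:
  plan:
    - [[0,0,0.0004,0,0,0,1],[0,0,0.0008,0,0,0,1],[0,0,0.0008,0,0,0,1]]

```text
time_s: 12.35
ee_pos: [0.5537, -0.0823, 0.0951]
eef_rot: [3.142, 0.0, 2.887]
force: [-1.1, 0.3, 5.7]
grip_width: 0.0075
grip_force: 40.0
```

Contact came at 95.7 mm, the groove depth. The clip passed the 16 mm level freely, so it sits over the groove. I'll press on gradually.

arm_command:
  plan:
    - [[0,0,0.0005,0,0,0,1],[0,0,0.0011,0,0,0,1],[0,0,0.0013,0,0,0,1]]

```text
time_s: 12.65
ee_pos: [0.5539, -0.0823, 0.0944]
eef_rot: [3.142, 0.001, 2.887]
force: [-2.0, 0.5, 10.4]
grip_width: 0.0079
grip_force: 40.0
```

To row units: 1 mm is 0.0013, 0.8 mm is 0.0011.

arm_command:
  plan:
    - [[0,0,0.0005,0,0,0,1],[0,0,0.0011,0,0,0,1],[0,0,0.0013,0,0,0,1]]

```text
time_s: 12.95
ee_pos: [0.5539, -0.0823, 0.0935]
eef_rot: [3.142, 0.001, 2.887]
force: [-3.3, 1.1, 10.3]
grip_width: 0.0082
grip_force: 40.0
```

arm_command:
  plan:
    - [[0.0005,0,0.0005,0,0,0,1],[0.0005,0,0.0011,0,0,0,1],[0.0005,0,0.0013,0,0,0,1]]

```text
time_s: 13.25
ee_pos: [0.5536, -0.0822, 0.0924]
eef_rot: [3.141, 0.001, 2.887]
force: [-1.1, 0.7, 7.1]
grip_width: 0.0077
grip_force: 40.0
```

To row units: 1 mm is 0.0013, 0.8 mm is 0.0011.

arm_command:
  plan:
    - [[0,0,0.0005,0,0,0,1],[0,0,0.0011,0,0,0,1],[0,0,0.0013,0,0,0,1]]

```text
time_s: 13.55
ee_pos: [0.5534, -0.0822, 0.0909]
eef_rot: [3.142, 0.001, 2.887]
force: [-1.1, -0.9, 3.8]
grip_width: 0.0078
grip_force: 40.0
```

Force is falling, so the lips are riding past the middle. Continue until the crown lands.

To row units: 2 mm is 0.0027, 1.5 mm is 0.002.

arm_command:
  plan:
    - [[0,0,0.0007,0,0,0,1],[0,0,0.0013,0,0,0,1],[0,0,0.002,0,0,0,1],[0,0,0.0027,0,0,0,1]]

```text
time_s: 13.95
ee_pos: [0.553, -0.0821, 0.0883]
eef_rot: [-3.142, -0.001, 2.887]
force: [1.3, -1.1, -2.5]
grip_width: 0.0077
grip_force: 40.0
```

To row units: 1.5 mm is 0.002, 1 mm is 0.0013.

arm_command:
  plan:
    - [[0,0,0.0007,0,0,0,1],[0,0,0.0013,0,0,0,1],[0,0,0.002,0,0,0,1]]

```text
time_s: 14.25
ee_pos: [0.5531, -0.0821, 0.0871]
eef_rot: [-3.142, -0.0, 2.887]
force: [1.7, -1.1, -2.6]
grip_width: 0.008
grip_force: 40.0
```

To row units: 0.8 mm is 0.0011, 0.4 mm is 0.0005.

arm_command:
  plan:
    - [[0,0,0.0005,0,0,0,1],[0,0,0.0011,0,0,0,1],[0,0,0.0011,0,0,0,1]]

```text
time_s: 14.55
ee_pos: [0.5532, -0.0821, 0.0866]
eef_rot: [3.142, 0.0, 2.887]
force: [0.3, -0.9, -1.0]
grip_width: 0.0078
grip_force: 40.0
```

To row units: 0.8 mm is 0.0011, 0.4 mm is 0.0005.

arm_command:
  plan:
    - [[0,0,0.0005,0,0,0,1],[0,0,0.0011,0,0,0,1],[0,0,0.0011,0,0,0,1]]

```text
time_s: 14.85
ee_pos: [0.5534, -0.0822, 0.0861]
eef_rot: [-3.142, 0.001, 2.887]
force: [-0.9, -0.8, 5.0]
grip_width: 0.0077
grip_force: 40.0
```

To row units: 0.8 mm is 0.0011, 0.4 mm is 0.0005.

arm_command:
  plan:
    - [[0,0,0.0005,0,0,0,1],[0,0,0.0011,0,0,0,1],[0,0,0.0011,0,0,0,1]]

```text
time_s: 15.15
ee_pos: [0.5535, -0.0822, 0.0857]
eef_rot: [-3.142, 0.001, 2.887]
force: [-3.0, -0.5, 9.4]
grip_width: 0.0078
grip_force: 40.0
```

To row units: 0.6 mm is 0.0008, 0.4 mm is 0.0005.

arm_command:
  plan:
    - [[0,0,0.0005,0,0,0,1],[0,0,0.0008,0,0,0,1],[0,0,0.0008,0,0,0,1]]

```text
time_s: 15.45
ee_pos: [0.5536, -0.0823, 0.0855]
eef_rot: [-3.142, 0.002, 2.887]
force: [-4.2, 0.3, 13.6]
grip_width: 0.0077
grip_force: 40.0
```

The crown has landed: 13.6 N, stiff, 9.9 mm below first contact. Unload, open slightly and rise.

To row units: -1.4 mm is -0.0019, -0.7 mm is -0.0009.

arm_command:
  plan:
    - [[0.0005,0,-0.0009,0,0,0,1],[0.0005,0,-0.0019,0,0,0,1],[0.0005,0,-0.0019,0,0,0,1],[0.0005,0,-0.0019,0,0,0,0.6],[0.0005,0,-0.0019,0,0,0,0.6],[0.0005,0,-0.0019,0,0,0,0.6],[0.0005,0,-0.0019,0,0,0,0.6]]

```text
time_s: 16.15
ee_pos: [0.5526, -0.082, 0.0854]
eef_rot: [-3.142, -0.001, 2.887]
force: [0.0, -0.2, -0.4]
grip_width: 0.019
grip_force: 0.0
```

To row units: -110 mm is -0.1467, -80 mm is -0.1067.

arm_command:
  plan:
    - [[0,0,-0.0067,0,0,0,0.6],[0,0,-0.02,0,0,0,0.6],[0,0,-0.0533,0,0,0,0.6],[0,0,-0.1067,0,0,0,0.6],[-0.0333,0,-0.1467,0,0,0,0.6],[-0.0333,0,-0.1467,0,0,0,0.6],[-0.0333,0,-0.1467,0,0,0,0.6]]

```text
time_s: 16.85
ee_pos: [0.577, -0.0884, 0.1961]
eef_rot: [3.142, 0.001, 2.887]
force: [0.9, -0.1, -1.2]
grip_width: 0.019
grip_force: 0.0
```

Run:
```python
from h import *
np.set_printoptions(precision=1,suppress=True,linewidth=200)
o=ctrl.get_obs(); im,d,ci=grab('wrist'); print(o['time_s'],o['ee_pos']*1000,o['grip_width'],o['force'])
u,v=proj(ci,[.5543,-.0838,.07]).astype(int); print(u,v)
t,dt,ct=grab('side'); a,b=proj(ct,[.5543,-.0838,.08]).astype(int)
z=lambda i,u,v:cv2.resize(i[max(v-40,0):v+35,u-50:u+50],(400,300),interpolation=cv2.INTER_CUBIC)
cv2.imwrite('pics/w4.png',np.hstack([z(im,u,v),z(t,a,b)]))
W=cloud(d,ci)*1000; Q=W[max(v-60,0):v+50,u-60:u+60].reshape(-1,3)
m=(Q[:,2]>90)&(Q[:,2]<125); print(m.sum(),np.median(Q[m],0),Q[m].max(0),cv2.minAreaRect(Q[m][:,:2].astype(np.float32)))
m=(Q[:,2]>106)&(Q[:,2]<120); print(m.sum(),np.median(Q[m],0),cv2.minAreaRect(Q[m][:,:2].astype(np.float32)))
```

```text
16.85 [577.  -88.4 196.1] 0.018962875073357425 [ 0.9 -0.1 -1.2]
316 204
453 [552.1 -82.9 110.3] [564.2 -77.2 112.2] ((553.67578125, -83.27579498291016), (7.742733001708984, 20.4501895904541), 74.87522888183594)
405 [553.3 -83.2 110.4] ((553.6510009765625, -83.33296203613281), (7.6560378074646, 20.454612731933594), 75.53243255615234)
```

View pics/w4.png

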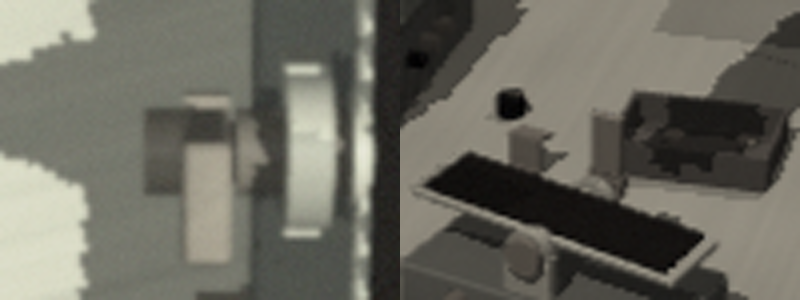

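The clip stands upright at (208,200) in the left half, seated between the collar and the shoulder and square to the pin. Its tab top is at z ≈ 111 mm, where 112 means fully home. The pin head is against its lug in the right half, and the gripper is clear, so I'll hand in.

```bash
python3 -c "
from station import ctrl
print(ctrl.hand_in())"
```

```text
the job is handed in; nothing more can be done
None
```

The pin is pushed fully home and the clip is snapped into the groove and released, with nothing else touched; handed in at about 17 s of robot time, result not reported back.

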